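# Load the sleeve comb into the deep-well plate of the bead processor

### The job

Take the ivory eight-sleeve comb from the comb stand and, holding it, feel it gently down into the end column of the deep-well plate on the bead processor (the column farthest from the tower, between the two orange spring catches), so that all eight sleeves go into their own wells. Then press it down until it lies fully home on the plate with both catches sprung back over its ends, and let go. Never force it, and leave the blue comb and everything else where it stands.

Things in the scene. Friction and masses are not known exactly. Their poses are not given: they have to be found in the camera images.
- comb8: ivory comb, 45 g: bar 12 thick (y), 24 high over its middle 84 mm (x), an 8 high wing at each end (104 overall); below it 8 round sleeves 5.8 across, 9 apart, 34 long, tapering to 5.2 in the last 3. Origin: middle of the bar's underside, z up; both ways round alike. Hangs by its wings in either place of the stand. More than 30 N between it and the processor breaks it.
- comb4: blue comb with four thick sleeves, same bar, origin and axes; it hangs in the stand's other place and stays there
- stand: grey comb stand, base 136 x 124, fixed; origin under its middle. Two places at y = +32 and -32 in its frame; the combs lie along its x, their wings resting at z = 48 between end walls (to z = 56) and side nubs (to z = 54, only at the ends) with 1 to 2 mm play.
- processor: white bead processor with a red band, fixed: deck 240 x 210, origin under its middle; tower 245 high on its -y side from y = -105 on, parked rod head out to y = -65 at z 190 to 232. On the deck an aluminium carrier with a 96-well plate, 85.5 along x, 127.6 along y, top at z = 100.
- column (a point): point on the processor, its axes: nominal middle of the end column (8 wells along x, farthest from the tower), at plate top, z = 100. The carrier is clamped by hand: the real column lies up to 3.5 mm off along x, 3.2 along y, same direction and height. Wells 7.2 square, 9 apart, 41 deep, sharp flat-topped walls 1.8. Home: bar on the plate's top, comb origin at this height.
- catch_near (a joint): orange spring catch at the column's -x end: travel outward in m, 0 = sprung in, limit 0.007. Its ramp meets the wing with the bar about 16 mm above the plate, is pushed aside 1 to 4 mm, and snaps back over the wing in the last 2 mm. The two together resist by about 4 to 10 N. It stands 49 to 60 mm from the column's middle, 21 mm above the plate.
- catch_far (a joint): the same at the column's +x end
- bottle: glass bottle with a blue cap, 86 across, 176 high, bystander; origin under its middle
- jar: white jar with a red cap, 56 across, 75 high, bystander; origin under its middle
- beaker: glass beaker, 68 across, 90 high, bystander; origin under its middle
- tipbox: blue tip box with a clear lid, 122 x 84 x 62, bystander; origin under its middle
- plate2: spare deep-well plate, 85 x 128 x 44, bystander; origin under its middle
Things that resemble listed ones, but are neither listed nor needed, are in the scene too. Of the things shaped like the comb8, the ivory one is meant. What is shaped like the stand but purple is not meant.

How it is judged:
By the outcome, as a careful person would: the job done as asked, in the order asked, and still so for the second after the job is handed in, with the robot touching nothing.
It also fails if it takes over 67 s, if anything falls off the work surface, if the arm or the gripper's body presses on something with over 40 N, if the wrist force passes 120 N, or if a joint passes its speed limit or range.

### The arm

A 6-joint arm with a two-finger parallel gripper is mounted at the origin on the work surface. World frame = base frame: x ahead of the robot, y to its left, z up, the work surface at z = 0. Lengths are in m, angles in rad, forces in N, time in s.
With the tool pointing down it reaches from about 0.35 to 0.975 m from the base axis. Payload 4.9 kg.
Tool frame: the origin (TCP) lies at the very end of the fingers, on their centre line; the grasp point (between the pads) lies 19 mm behind it; x points along the fingers, z is the direction in which the jaws open and shut, and the axes are right-handed (so a half turn about x gives the same grasp; the last joint's range is limited). The gripper opens to 85 mm and grips with 20 to 120 N. Pads are 22 mm wide; open, the fingers measure 114 mm over their backs; the gripper's body (76 mm by 85 mm) begins 54 mm behind the grasp point. The pads swing forward as they close: fully open they stand 13 mm farther back than shut.
Start: joints at [-1.442, 0.053, 1.613, -0, 1.476, -0.119], TCP at [0.153, -0.606, 0.231] pointing down, gripper open.
Joint ranges: [-3.01, 3.01], [-1.01, 2.22], [0.06, 2.58], [-1.02, 4.17], [0.09, 2.62], [-3.14, 3.14]. Speed limits (rad/s): [2.57, 2.57, 3.14, 3.14, 3.14, 3.14].

### API

Orientations are given as a rotation vector (axis times angle).
In Python, from station import ctrl, imaging gives the robot as it stands. The module is installed in compiled form; this text tells all that it offers.
- The arm moves only by the shell command python3 -m jog 'ROWS' [FORCE]. ROWS is JSON, a list that holds one entry, the list of rows, each a list of 5 numbers: the shift along the tool's x, y, z in m, then the turn about the tool's x in rad, then the closure, from -1 (fully open) to 1 (shut). A call has 1 to 12 rows; each row is the pose to reach, as a shift and turn from the pose measured when the call began, along the tool's axes at that moment; what a row does not reach only later rows make up. A row lasts 1/10 s, in which the tool goes at most 50 mm and 8.59 degrees, less where a joint would pass 70% of its speed; a pose out of reach is approached as far as the arm can. A call with a gripper value outside its range is refused whole. The fingers move at their own pace and stop on an object; FORCE is the grip in N (left out, the last holds). Time passes only in rows, so rows that repeat a pose let the fingers close. It gives the time, the measured TCP pose, the force and the opening at its end, in the units of the state.
- ctrl.get_obs(): the state, without advancing time (a new reading comes with each control period).
- imaging.get_image(name): name is "scene" or "top" or "wrist"; returns a dict with "color" (480x640x3 uint8, red, green, blue), "intrinsics" (3x3 intrinsics, pixels), "R" (3x3) and "t" (3): a world point X has camera coordinates R X + t. Camera axes: x right, y down, z forward; pixel columns grow to the right and rows downward; lengths in m; the calibration is good to about 2 mm. A picture is of the moment at which its call begins. There is no depth.
- ctrl.finish_job(): hands the job in, once; it reports no verdict.
The state is a dict: "t": time; "q": joint angles; "dq": joint speeds; "effort": joint torques, N m; "tool_pos": TCP position; "tool_rot": TCP orientation; "contact_force": force on the tool from outside, world axes, zero at the start; "wrist_torque": the same for the moment, N m; "opening": finger opening in m.
Only numpy, scipy, OpenCV 4.12 (cv2) and the standard library are available. Lean on these libraries where they do the work, as an engineer would, in place of code of your own. Each camera call takes 0.05 s, during which the arm holds its last target.

## Working session

There is one attempt and no reset: what is moved stays moved. The work goes in short steps, Python scripts to look and compute and a shell command to move; the robot and the scene stay as the last step left them, time stands still between calls to the robot, and variables do not carry over. Pictures are saved under pics/ and viewed, and the job is handed in when it is done.

```bash
mkdir -p pics; ls; python3 - <<'E'
from station import ctrl, imaging
import cv2
print(ctrl.get_obs())
for n in ("scene","top","wrist"):
    d=imaging.get_image(n); cv2.imwrite(f"pics/{n}0.png",d["color"][...,::-1]); print(n,d["intrinsics"].tolist(),d["R"].tolist(),d["t"].tolist())
E
```

```text
pics
{'t': 0.0, 'q': array([-1.44198895e+00,  5.33352981e-02,  1.61431714e+00, -8.51065104e-06,
        1.47601564e+00, -1.19005317e-01]), 'dq': array([-2.99232570e-03,  1.09927279e-03, -2.43305025e-04, -1.39826524e-03,
        5.63927127e-05,  3.62687713e-04]), 'effort': array([-4.01952420e-04, -3.93677616e+01, -3.70177853e+01, -4.10254358e-05,
        6.98913209e-03,  1.87740831e-06]), 'tool_pos': array([ 0.15321494, -0.60527164,  0.23006257]), 'tool_rot': array([ 1.02616444,  1.31781145, -1.0237379 ]), 'contact_force': array([-0.17250453, -0.3941299 , -0.35831001]), 'wrist_torque': array([-0.03244789, -0.05911631,  0.0304318 ]), 'opening': 0.08543150806616165}
scene [[483.19842950144164, 0.0, 316.68304728815434], [0.0, 483.19842950144164, 229.7573636034686], [0.0, 0.0, 1.0]] [[0.8979256950091469, 0.4399294590307972, 0.013838978257476998], [0.31950714879314623, -0.6298656614922431, -0.7079438045092374], [-0.3027286377474308, 0.6401025851766334, -0.7061331689828595]] [-0.5387624303164423, -0.003706548971388199, 1.0395548027477342]
top [[606.9396116050485, 0.0, 336.9784840331389], [0.0, 606.9396116050485, 237.9265041136341], [0.0, 0.0, 1.0]] [[-0.06323452144820488, -0.9979708985479503, -0.007448553457757845], [-0.9713131635859745, 0.0632563569437029, -0.22923649698688137], [0.22924252123422062, -0.007260782162234294, -0.9733422560952393]] [0.16766191857356602, 0.538191921071098, 1.1381391730830204]
wrist [[405.38075862312684, 0.0, 316.25606088726016], [0.0, 405.38075862312684, 245.9016644525156], [0.0, 0.0, 1.0]] [[0.24398904794857254, -0.9697766834845126, -0.0015901732391428234], [-0.9317792900911595, -0.23488304374490995, 0.2767983206566546], [-0.2688060621309845, -0.06605406823889035, -0.9609267199067405]] [-0.6241749306911408, -0.03501762643358422, 0.37863267224130925]
```

View pics/scene0.png

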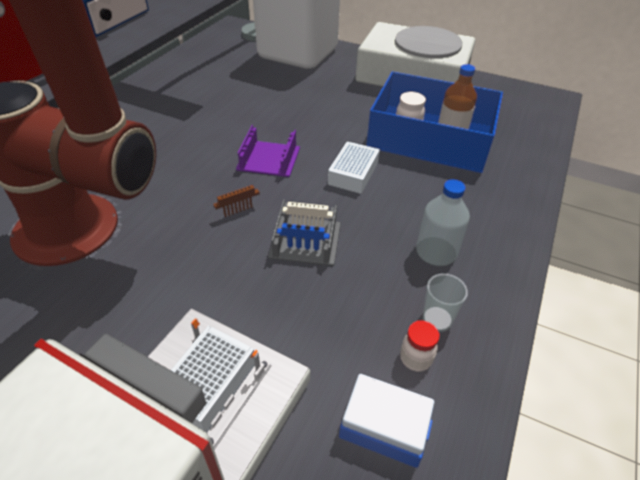

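View pics/top0.png

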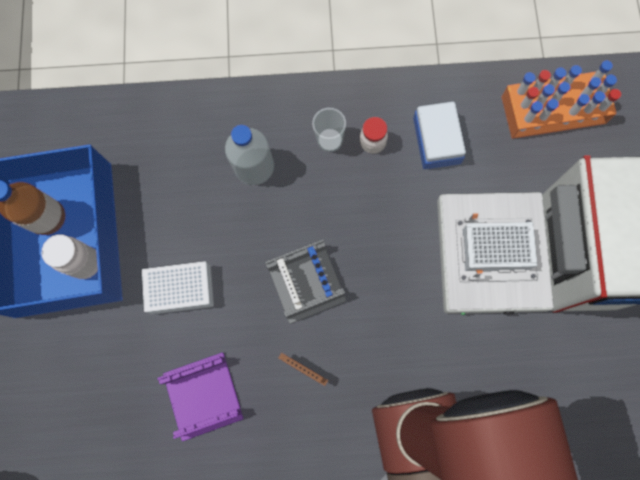

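View pics/wrist0.png

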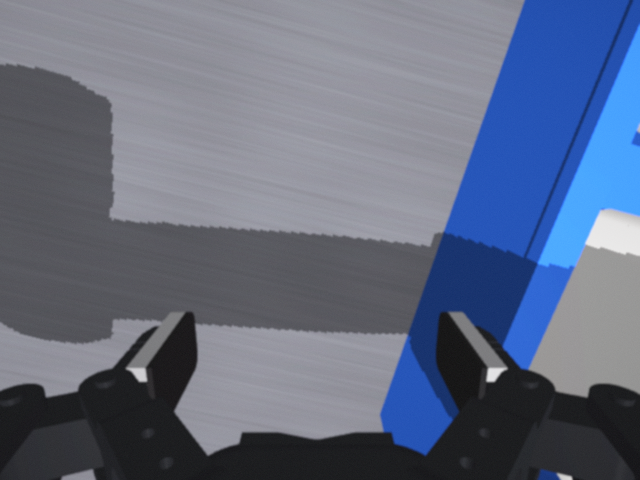

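Scene: ivory comb at top (288,283) / scene (307,211), beside the blue comb at top (320,272) in the grey stand. Look-alikes are the brown comb at top (303,368) and the purple stand at top (202,396). The target column is at the left end of the processor plate, between the orange catches at top (474,217) and (479,272). I'll take a close crop and a first measurement.

```bash
cat > h.py <<'E'
import numpy as np, cv2
from station import ctrl, imaging
from scipy.spatial.transform import Rotation as Ro
def shot(n,fn=None):
    d=imaging.get_image(n)
    if fn: cv2.imwrite(f"pics/{fn}.png",d["color"][...,::-1])
    return d
def ray(d,uv):
    K,R,t=(np.array(d[k]) for k in("intrinsics","R","t"))
    c=-R.T@t; v=R.T@np.linalg.inv(K)@np.array([uv[0],uv[1],1.]); return c,v/np.linalg.norm(v)
def plane(d,uv,z):
    c,v=ray(d,uv); return c+v*(z-c[2])/v[2]
def proj(d,X):
    K,R,t=(np.array(d[k]) for k in("intrinsics","R","t")); p=K@(R@np.array(X)+t); return p[:2]/p[2]
def tri(rays):
    A=np.zeros((3,3));b=np.zeros(3)
    for c,v in rays:
        P=np.eye(3)-np.outer(v,v);A+=P;b+=P@c
    X=np.linalg.solve(A,b); return X,[np.linalg.norm((np.eye(3)-np.outer(v,v))@(X-c)) for c,v in rays]
def tool():
    o=ctrl.get_obs(); return o,np.array(o["tool_pos"]),Ro.from_rotvec(o["tool_rot"]).as_matrix()
def blobs(m,amin=5):
    n,l,s,c=cv2.connectedComponentsWithStats(m.astype(np.uint8))
    return [(s[i,4],s[i,:4].tolist(),c[i].round(1).tolist()) for i in range(1,n) if s[i,4]>=amin]
def crop(d,fn,x,y,w,h,k):
    im=d["color"][y:y+h,x:x+w,::-1]; cv2.imwrite(f"pics/{fn}.png",cv2.resize(im,None,fx=k,fy=k,interpolation=cv2.INTER_CUBIC))
E
python3 - <<'E'
from h import *
d=shot("top"); s=shot("scene")
crop(d,"c_stand",255,225,110,110,5); crop(d,"c_proc",430,180,130,140,4); crop(s,"c_sstand",255,185,100,90,6)
o,p,T=tool(); print(T.round(3).tolist())
hsv=cv2.cvtColor(d["color"],cv2.COLOR_RGB2HSV); hs=cv2.cvtColor(s["color"],cv2.COLOR_RGB2HSV)
def org(h): return (h[...,0]<16)&(h[...,1]>130)&(h[...,2]>130)
for b in blobs(org(hsv)[180:320,430:560]): print("top",b)
for b in blobs(org(hs)[300:400,170:290]): print("scn",b)
E
```

```text
[[-0.0, 0.969, 0.245], [0.001, 0.245, -0.969], [-1.0, 0.0, -0.001]]
scn (np.int32(37), [22, 19, 7, 9], [25.0, 23.2])
scn (np.int32(19), [82, 51, 5, 6], [83.8, 53.3])
```

View pics/c_stand.png

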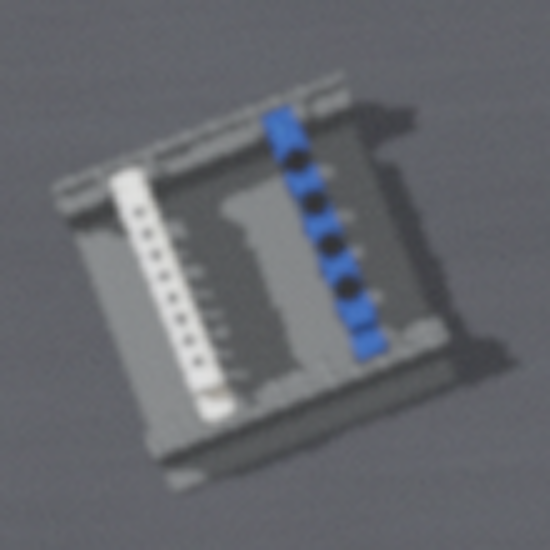

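View pics/c_proc.png

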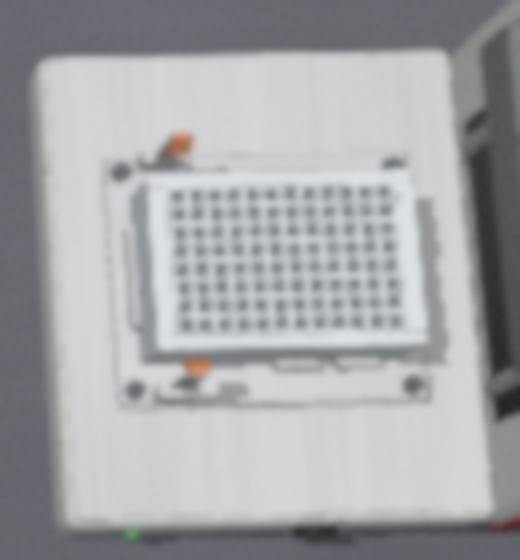

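View pics/c_sstand.png

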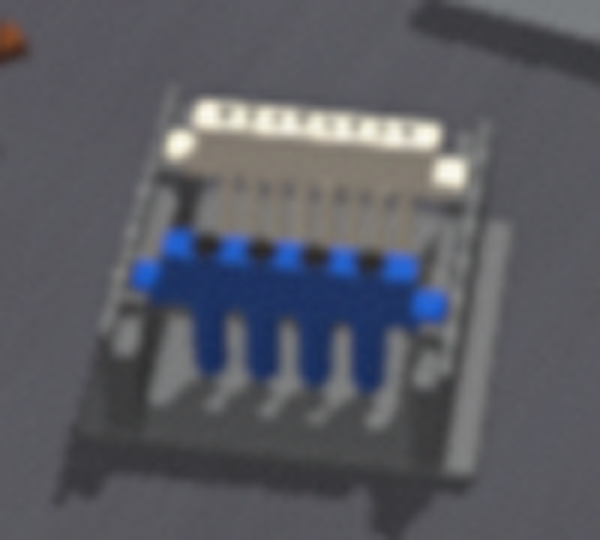

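The crops confirm it: the ivory comb has eight thin sleeves and eight holes, at stand-crop (165,290). The blue comb has four thick ones. Next, measuring with both views.

```bash
python3 - <<'E'
from h import *
d=shot("top"); s=shot("scene")
def iv(d,x,y,w,h):
    c=d["color"].astype(int); m=(c.min(2)>150); z=np.zeros(m.shape,np.uint8); z[y:y+h,x:x+w]=m[y:y+h,x:x+w]; return z
mt=iv(d,262,245,50,75); ms=iv(s,275,195,65,25)
for n,dd,m in(("top",d,mt),("scene",s,ms)):
    print(n,blobs(m,10)); pts=cv2.findNonZero(m); r=cv2.minAreaRect(pts); b=cv2.boxPoints(r); print(r,b.round(1).tolist())
    for z in (.072,.056): print(z,[plane(dd,q,z)[:2].round(4).tolist() for q in b])
# catches
hsv=cv2.cvtColor(d["color"],cv2.COLOR_RGB2HSV)
for b in blobs(((hsv[...,0]<16)&(hsv[...,1]>80))[180:320,430:560],3): print("topcatch",b)
R=[]
for ut,us in (((474.7,216.3),(195,323.2)),((479.6,271.5),(253.8,353.3))):
    print(tri([ray(d,ut),ray(s,us)]), plane(d,ut,.121))
E
```

```text
top [(np.int32(404), [277, 258, 25, 52], [288.8, 283.9])]
((288.7655029296875, 283.7893981933594), (53.68173599243164, 7.950761318206787), 68.49856567382812) [[275.20001220703125, 260.29998779296875], [282.6000061035156, 257.3999938964844], [302.29998779296875, 307.29998779296875], [294.8999938964844, 310.20001220703125]]
0.072 [[0.5089, 0.2558], [0.5138, 0.2412], [0.4139, 0.2077], [0.4093, 0.2221]]
0.056 [[0.5122, 0.2574], [0.5171, 0.2425], [0.4159, 0.2086], [0.4112, 0.2232]]
scene [(np.int32(215), [283, 202, 46, 10], [305.0, 205.9]), (np.int32(29), [327, 211, 6, 6], [329.5, 213.2])]
((307.7930908203125, 208.30360412597656), (49.57754898071289, 10.503351211547852), 6.20344877243042) [[282.6000061035156, 210.8000030517578], [283.70001220703125, 200.39999389648438], [333.0, 205.8000030517578], [331.8999938964844, 216.1999969482422]]
0.072 [[0.428, 0.1913], [0.4146, 0.2204], [0.5129, 0.2518], [0.524, 0.2223]]
0.056 [[0.4191, 0.2062], [0.4054, 0.236], [0.5061, 0.2682], [0.5174, 0.238]]
topcatch (np.int32(21), [42, 34, 6, 5], [44.5, 35.7])
topcatch (np.int32(17), [47, 90, 6, 4], [49.1, 91.1])
topcatch (np.int32(3), [127, 130, 3, 2], [128.0, 130.3])
(array([ 0.51890124, -0.13951432,  0.18754675]), [np.float64(0.03486821954466655), np.float64(0.03486821954466664)]) [ 0.55925233 -0.12970372  0.121     ]
(array([ 0.49962315, -0.12194602,  0.03643035]), [np.float64(0.041128206420738354), np.float64(0.04112820642073841)]) [ 0.45320966 -0.12655438  0.121     ]
```

```bash
python3 -m jog '[[[-0.07,0.368,-0.531,-0.08,0],[-0.07,0.368,-0.531,-0.08,0],[-0.07,0.368,-0.531,-0.08,0],[-0.07,0.368,-0.531,-0.08,0],[-0.07,0.368,-0.531,-0.08,0],[-0.07,0.368,-0.531,-0.08,0],[-0.07,0.368,-0.531,-0.08,0],[-0.07,0.368,-0.531,-0.08,0],[-0.07,0.368,-0.531,-0.08,0],[-0.07,0.368,-0.531,-0.08,0],[-0.07,0.368,-0.531,-0.08,0],[-0.07,0.368,-0.531,-0.08,0]]]' 25; python3 - <<'E'
from h import *
o,p,T=tool(); print(T.round(4).tolist(), o["q"])
d=T.T@(np.array([.47,.235,.24])-p); print(d)
E
```

```text
t: 1.55
tool_pos: [0.3626, -0.0453, 0.2966]
tool_rot: [0.965, 1.345, -0.964]
contact_force: [0.4, -1.3, -0.3]
opening: 0.0427
[[0.002, 0.9469, 0.3216], [-0.0003, 0.3216, -0.9469], [-1.0, 0.0018, 0.0009]] [-3.28974031e-01 -6.56179392e-01  2.07099387e+00  3.76747473e-04
  1.72479745e+00  9.14461420e-01]
[ 0.05669304  0.19173435 -0.23088696]
```

```bash
python3 -m jog '[[[0.056,0.20,-0.231,0,0],[0.056,0.20,-0.231,0,0],[0.056,0.20,-0.231,0,0],[0.056,0.20,-0.231,0,0],[0.056,0.20,-0.231,0,0],[0.056,0.20,-0.231,0,0],[0.056,0.20,-0.231,0,0],[0.056,0.20,-0.231,0,0],[0.056,0.20,-0.231,0,0]]]'; python3 - <<'E'
from h import *
import pickle
d=shot("wrist","w1"); pickle.dump(d,open("w1.pkl","wb")); o,p,T=tool(); print(p,T.round(4).tolist())
E
```

```text
t: 2.45
tool_pos: [0.4777, 0.237, 0.241]
tool_rot: [0.965, 1.344, -0.964]
contact_force: [-1.0, 0.0, 1.2]
opening: 0.0422
[0.47777118 0.23667224 0.24130065] [[0.0027, 0.9473, 0.3205], [-0.0005, 0.3205, -0.9473], [-1.0, 0.0024, 0.0014]]
```

View pics/w1.png

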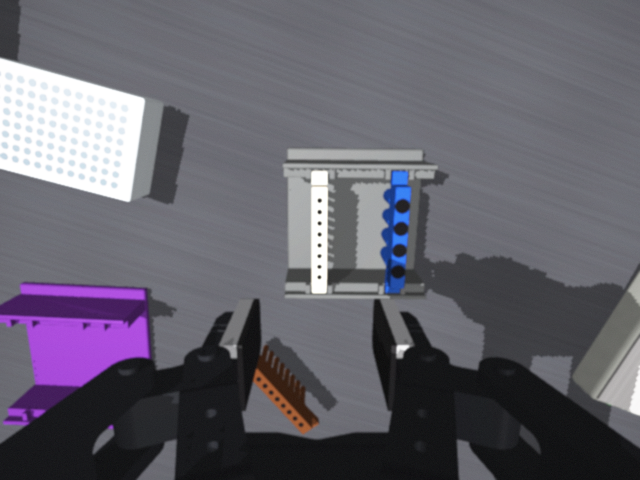

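The wrist view shows the ivory comb upright at (319,232), holes from (320,200) to (319,277), and the blue comb at (399,230). I'll measure its position here, then again from a lower place to get the height.

```bash
cat >> h.py <<'E'
def combmask(d,x,y,w,h,thr=170):
    c=d["color"].astype(int); m=((c.min(2)>thr)).astype(np.uint8); z=np.zeros_like(m); z[y:y+h,x:x+w]=m[y:y+h,x:x+w]
    n,l,s,_=cv2.connectedComponentsWithStats(z); i=1+np.argmax(s[1:,4]); return (l==i).astype(np.uint8)
def holes(d,m):
    k=cv2.morphologyEx(m,cv2.MORPH_CLOSE,np.ones((9,9),np.uint8)); h=((k>0)&(m==0))
    g=255-d["color"].astype(float).mean(2); out=[]
    n,l,s,c=cv2.connectedComponentsWithStats(h.astype(np.uint8))
    for i in range(1,n):
        if s[i,4]>=4:
            ys,xs=np.where(l==i); w=g[ys,xs]-80; w=np.clip(w,0.1,None); out.append([(xs*w).sum()/w.sum(),(ys*w).sum()/w.sum(),s[i,4]])
    return np.array(sorted(out,key=lambda a:a[1]))
E
python3 - <<'E'
from h import *; import pickle
d=pickle.load(open("w1.pkl","rb")); m=combmask(d,295,160,45,140)
print(cv2.boundingRect(m)); H=holes(d,m); print(H.round(1).tolist())
P=np.array([plane(d,h[:2],.072) for h in H]); print(P[:,:2].round(4).tolist(), np.diff(P[:,:2],axis=0))
r=cv2.minAreaRect(cv2.findNonZero(m)); print(r)
E
```

```text
(295, 170, 35, 124)
[[320.7, 170.0, 4.0], [307.2, 180.9, 36.0], [307.6, 198.8, 7.0], [319.1, 200.1, 12.0], [300.2, 202.4, 4.0], [302.1, 204.9, 5.0], [319.1, 211.6, 14.0], [306.6, 214.9, 46.0], [297.2, 219.1, 8.0], [319.1, 222.9, 11.0], [319.1, 234.0, 11.0], [319.0, 244.9, 10.0], [319.0, 255.7, 10.0], [327.0, 257.5, 4.0], [318.9, 266.3, 10.0], [318.9, 276.8, 10.0]]
[[0.5174, 0.2465], [0.5063, 0.2536], [0.4933, 0.249], [0.4952, 0.2402], [0.4889, 0.2536], [0.4874, 0.2515], [0.4867, 0.2373], [0.4811, 0.2457], [0.4755, 0.2517], [0.4781, 0.2344], [0.4696, 0.2315], [0.461, 0.2287], [0.4525, 0.2258], [0.4531, 0.2192], [0.444, 0.223], [0.4354, 0.2201]] [[-0.01106764  0.00716289]
 [-0.01302227 -0.00463698]
 [ 0.00192829 -0.00880696]
 [-0.00638085  0.01338203]
 [-0.00143461 -0.00203525]
 [-0.00076828 -0.0142376 ]
 [-0.0055548   0.00840263]
 [-0.00561457  0.00598065]
 [ 0.00261746 -0.01725884]
 [-0.00851818 -0.00288758]
 [-0.0085392  -0.00285363]
 [-0.0085438  -0.00286341]
 [ 0.00064118 -0.00663179]
 [-0.0091623   0.00375284]
 [-0.00855076 -0.00289367]]
((311.9999694824219, 231.49996948242188), (33.99999237060547, 122.99998474121094), 0.0)
```

```bash
python3 -m jog '[[[0.08,-0.014,0.002,0,0],[0.08,-0.014,0.002,0,0],[0.08,-0.014,0.002,0,0],[0.08,-0.014,0.002,0,0]]]'; python3 - <<'E'
from h import *; import pickle
d=shot("wrist","w2"); pickle.dump(d,open("w2.pkl","wb")); o,p,T=tool(); print(p,T.round(4).tolist())
E
```

```text
t: 2.9
tool_pos: [0.4657, 0.2293, 0.1624]
tool_rot: [0.968, 1.342, -0.965]
contact_force: [0.7, -0.6, -0.4]
opening: 0.0429
[0.46671973 0.22984963 0.163816  ] [[0.0064, 0.9477, 0.3192], [0.0006, 0.3192, -0.9477], [-1.0, 0.0063, 0.0015]]
```

View pics/w2.png

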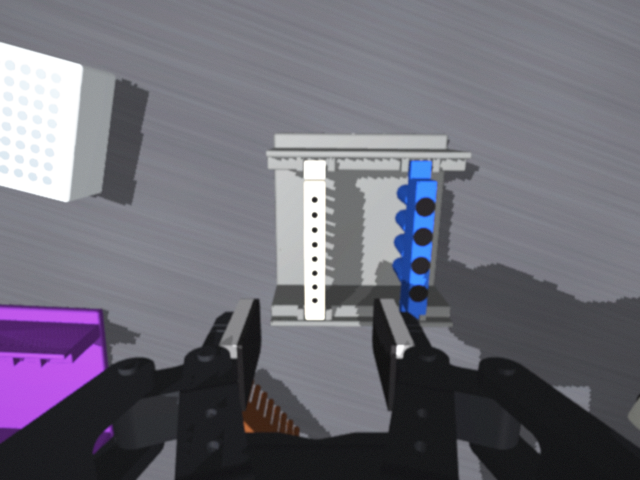

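Comb now at (314,240), holes from (314,199) to (315,300).

```bash
python3 - <<'E'
from h import *; import pickle
a=pickle.load(open("w1.pkl","rb")); b=pickle.load(open("w2.pkl","rb"))
def col(d,x,xt):
    H=holes(d,combmask(d,*x,200)); return H[abs(H[:,0]-xt)<2.5]
A=col(a,(308,165,25,130),319); B=col(b,(300,155,30,165),314.5)
A=A[A[:,1]>190];B=B[B[:,1]>190]; print(len(A),len(B)); print(A.round(1).tolist(),B.round(1).tolist())
X=np.array([tri([ray(a,p[:2]),ray(b,q[:2])])[0] for p,q in zip(A,B)]); print(X.round(4).tolist()); print("mid",X.mean(0))
P=np.array([plane(b,h[:2],.072) for h in B]); print(P.mean(0),np.linalg.norm(P[-1]-P[0])/7, np.degrees(np.arctan2(*(P[0]-P[-1])[1::-1])))
print(ctrl.get_obs()["tool_pos"])
E
```

```text
8 8
[[319.1, 200.1, 18.0], [319.1, 211.6, 17.0], [319.1, 222.9, 18.0], [319.1, 234.0, 18.0], [319.0, 244.9, 17.0], [319.0, 255.7, 16.0], [318.9, 266.3, 16.0], [318.9, 276.8, 15.0]] [[314.1, 199.3, 30.0], [314.1, 214.6, 29.0], [314.1, 229.6, 29.0], [314.3, 244.3, 29.0], [314.2, 258.6, 28.0], [314.3, 272.8, 27.0], [314.4, 286.5, 25.0], [314.4, 300.1, 26.0]]
[[0.4953, 0.2402, 0.072], [0.4868, 0.2374, 0.0726], [0.4777, 0.2343, 0.0702], [0.4691, 0.2314, 0.07], [0.4607, 0.2286, 0.0706], [0.4521, 0.2257, 0.0707], [0.4435, 0.2228, 0.0705], [0.4349, 0.2199, 0.0705]]
mid [0.46501418 0.23003777 0.07088622]
[0.46538211 0.23018126 0.072     ] 0.009002679827883926 18.55647014147135
[0.46671973 0.22984963 0.163816  ]
```

```bash
python3 -m jog '[[[0.04,-0.002,-0.001,0,0],[0.08,-0.002,-0.001,0,0],[0.1,-0.002,-0.001,0,0],[0.113,-0.002,-0.001,0,0],[0.113,-0.002,-0.001,0,0],[0.113,-0.002,-0.001,0,0]]]' 25; python3 - <<'E'
from h import *
o,p,T=tool(); print(p,T.round(4).tolist(),o["contact_force"]); shot("wrist","w3")
E
```

```text
t: 3.55
tool_pos: [0.467, 0.2307, 0.053]
tool_rot: [0.972, 1.338, -0.96]
contact_force: [-1.0, -0.6, 0.2]
opening: 0.0426
[0.46701754 0.23071338 0.05302572] [[0.0098, 0.9477, 0.319], [0.0017, 0.319, -0.9477], [-1.0, 0.0099, 0.0015]] [-0.95530054 -0.5954607   0.21824585]
```

View pics/w3.png

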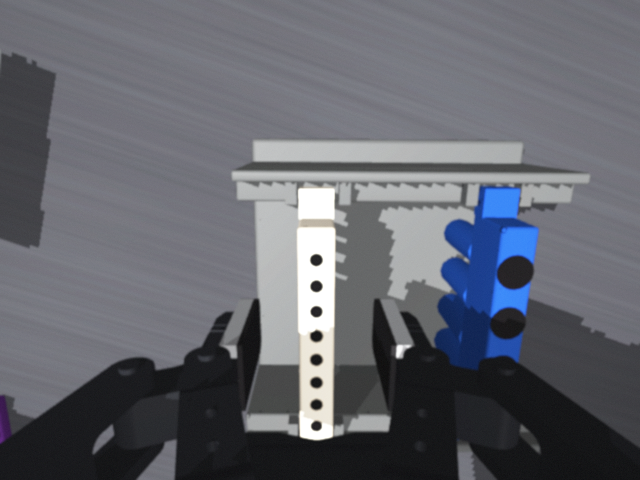

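The open fingers straddle the ivory bar, which sits at (316,310), midway between the pads at 260 and 373. I'll go 2 mm lower and check how noisy and settled the pose is.

```bash
python3 -m jog '[[[0.0025,-0.0015,0,0,0],[0.0025,-0.0015,0,0,0],[0.0025,-0.0015,0,0,0],[0.0025,-0.0015,0,0,0]]]' 25; python3 - <<'E'
from h import *
for i in range(3):
    o,p,T=tool(); print(p.round(5),T[:,0].round(4),o["q"].round(4),o["contact_force"].round(2)); imaging.get_image("top")
E
```

```text
t: 4.0
tool_pos: [0.4659, 0.2304, 0.0511]
tool_rot: [0.972, 1.338, -0.959]
contact_force: [0.7, 0.2, 0.1]
opening: 0.043
[0.4659  0.23038 0.05107] [ 0.0109  0.002  -0.9999] [ 3.1680e-01 -1.8600e-02  2.0050e+00 -1.6000e-03  1.1442e+00  1.5634e+00] [0.68 0.19 0.05]
[0.46583 0.23037 0.05095] [ 0.0107  0.0019 -0.9999] [ 3.1680e-01 -1.8400e-02  2.0050e+00 -1.6000e-03  1.1443e+00  1.5634e+00] [0.56 0.36 0.09]
[0.46574 0.23035 0.05082] [ 0.0105  0.0019 -0.9999] [ 3.1680e-01 -1.8400e-02  2.0052e+00 -1.6000e-03  1.1442e+00  1.5634e+00] [-0.43 -0.36 -0.16]
```

```bash
python3 -m jog '[[[0,0,0,0,1],[0,0,0,0,1],[0,0,0,0,1],[0,0,0,0,1],[0,0,0,0,1],[0,0,0,0,1],[0,0,0,0,1]]]' 40; python3 - <<'E'
from h import *
for i in range(1):
    o,p,T=tool(); print(p.round(5),T[:,0].round(4),o["contact_force"].round(2))
shot("wrist","w4")
E
```

```text
t: 4.85
tool_pos: [0.4658, 0.2303, 0.0508]
tool_rot: [0.972, 1.338, -0.959]
contact_force: [0.2, -0.0, 0.3]
opening: 0.0116
[0.46582 0.23035 0.05083] [ 0.0106  0.0019 -0.9999] [ 0.16 -0.05  0.31]
```

View pics/w4.png

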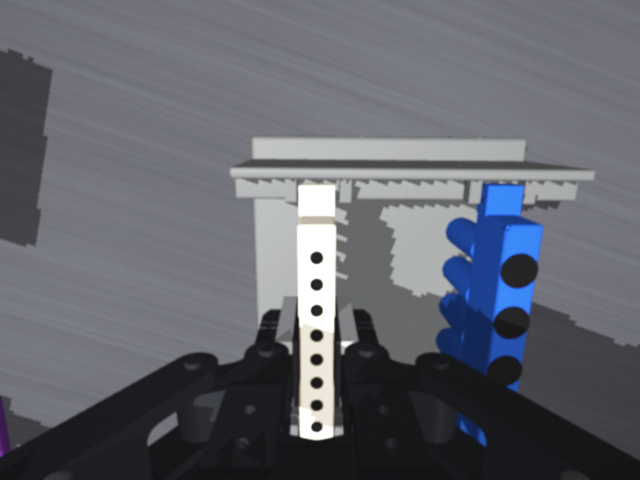

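Gripped: opening 11.6 mm, bar between the pads at (316,330). Lifting now.

```bash
python3 -m jog '[[[-0.01,0,0,0,1],[-0.04,0,0,0,1],[-0.08,0,0,0,1],[-0.12,0,0,0,1],[-0.16,0,0,0,1],[-0.16,0,0,0,1],[-0.16,0,0,0,1],[-0.16,0,0,0,1]]]' 40; python3 - <<'E'
from h import *
o,p,T=tool(); print(p.round(5),T.round(4).tolist(),o["contact_force"].round(2),o["opening"])
import pickle
d=shot("wrist","w5"); pickle.dump(d,open("w5.pkl","wb"))
E
```

```text
t: 5.7
tool_pos: [0.4633, 0.2298, 0.2096]
tool_rot: [0.971, 1.339, -0.961]
contact_force: [-0.2, 0.2, -0.6]
opening: 0.0108
[0.46331 0.22979 0.20957] [[0.0085, 0.9477, 0.3191], [0.0012, 0.3191, -0.9477], [-1.0, 0.0084, 0.0015]] [-0.25  0.2  -0.58] 0.010774058129588301
```

View pics/w5.png

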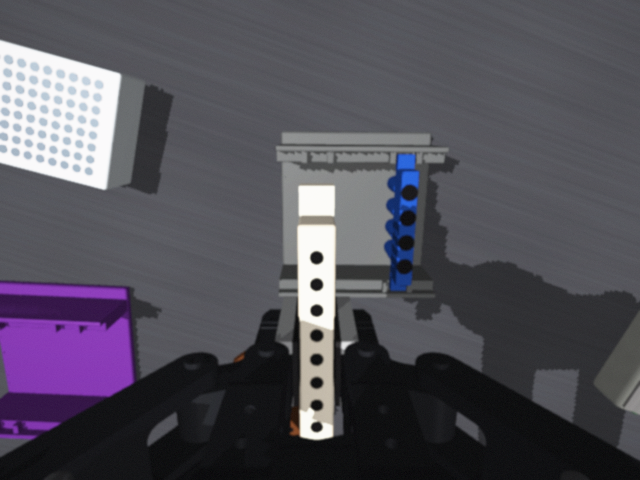

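Comb held (bar at (316,310)), the blue comb still in the stand at (405,215). I'll go to a spot beside the column for a measuring look.

```bash
python3 -m jog '[[[-0.025,-0.062,0.285,0.35,1],[-0.025,-0.062,0.285,0.35,1],[-0.025,-0.062,0.285,0.35,1],[-0.025,-0.062,0.285,0.35,1],[-0.025,-0.062,0.285,0.35,1],[-0.025,-0.062,0.285,0.35,1],[-0.025,-0.062,0.285,0.35,1],[-0.025,-0.062,0.285,0.35,1],[-0.025,-0.062,0.285,0.35,1],[-0.025,-0.062,0.285,0.35,1]]]' 40; python3 - <<'E'
from h import *
o,p,T=tool(); print(p.round(5),T.round(4).tolist(),o["contact_force"].round(2),o["opening"])
import pickle
d=shot("wrist","w6"); o,p,T=tool(); d["p"]=p;d["T"]=T; pickle.dump(d,open("w6.pkl","wb"))
E
```

```text
t: 6.75
tool_pos: [0.4947, -0.0588, 0.2332]
tool_rot: [1.23, 1.195, -1.221]
contact_force: [-0.1, -0.5, 0.0]
opening: 0.011
[ 0.49474 -0.0588   0.23316] [[0.0062, 0.9997, -0.0231], [0.0015, -0.0231, -0.9997], [-1.0, 0.0061, -0.0016]] [-0.12 -0.51  0.  ] 0.011039583701217383
```

View pics/w6.png

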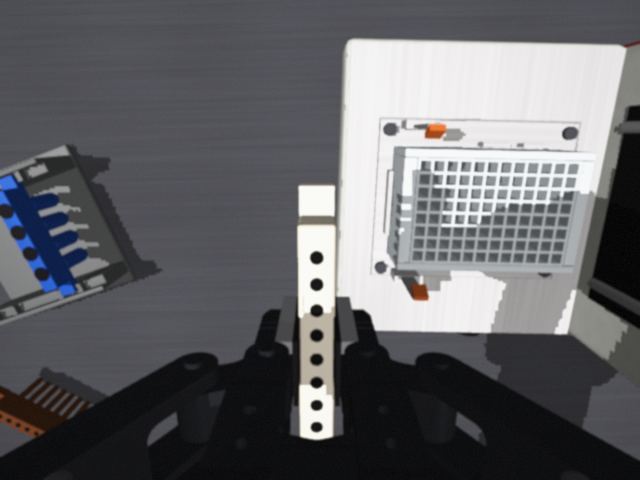

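The plate is at (490,210), its end column of wells running from (423,167) to (417,258), with catches at (435,130) and (420,292). I'll locate the wells.

```bash
python3 - <<'E'
from h import *; import pickle
d=pickle.load(open("w6.pkl","rb")); crop(d,"c6",370,110,230,200,3)
E
```

```text
(no output)
```

View pics/c6.png

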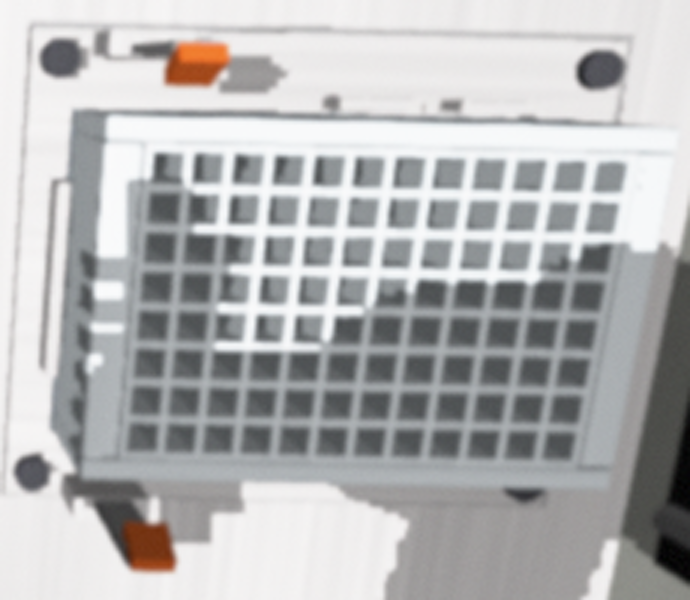

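```bash
cat >> h.py <<'E'
def wells(d,x,y,w,h,z=.1,k=6,blk=61,C=8,amin=None,amax=None,vis=None):
    g=cv2.cvtColor(d["color"],cv2.COLOR_RGB2GRAY)[y:y+h,x:x+w]
    G=cv2.resize(g,None,fx=k,fy=k,interpolation=cv2.INTER_CUBIC)
    m=cv2.adaptiveThreshold(G,255,cv2.ADAPTIVE_THRESH_MEAN_C,cv2.THRESH_BINARY_INV,blk,C)
    m=cv2.morphologyEx(m,cv2.MORPH_OPEN,np.ones((k+3,k+3),np.uint8))
    n,l,s,c=cv2.connectedComponentsWithStats(m); out=[]
    V=cv2.cvtColor(G,cv2.COLOR_GRAY2BGR)
    for i in range(1,n):
        bx,by,bw,bh,a=s[i]
        if (amin or 0)<=a<=(amax or 1e9) and .6<bw/bh<1.6 and a>.65*bw*bh:
            u,v=bx+bw/2-.5,by+bh/2-.5   # box centre
            out.append([(u+.5)/k-.5+x,(v+.5)/k-.5+y,bw/k,bh/k]); cv2.circle(V,(int(u),int(v)),6,(0,0,255),-1)
    if vis: cv2.imwrite(f"pics/{vis}.png",cv2.resize(V,(min(800,V.shape[1]),int(V.shape[0]*min(800,V.shape[1])/V.shape[1]))))
    return np.array(out)
E
python3 - <<'E'
from h import *; import pickle
d=pickle.load(open("w6.pkl","rb"))
W=wells(d,410,155,180,115,vis="v6"); a=W[:,2]*W[:,3]; print(len(W),np.median(W[:,2:],0)); W=W[(a>.6*np.median(a))&(a<1.6*np.median(a))]; print(len(W))
P=np.array([plane(d,w[:2],.1)[:2] for w in W])
# lattice: x' along column
th=0.
for it in range(5):
    ang=[]
    for i in range(len(P)):
        for j in range(len(P)):
            e=P[j]-P[i]; n=np.linalg.norm(e)
            if .007<n<.011 and e[0]>.006: ang.append(np.arctan2(e[1],e[0]))
    th=np.median(ang)
print("yaw deg",np.degrees(th)); c,s=np.cos(th),np.sin(th); L=P@np.array([[c,-s],[s,c]])
print(np.sort(L[:,1]).round(4)[-14:], np.sort(L[:,0]).round(4)[::8])
np.save("P6.npy",P)
E
```

```text
99 [10.          9.16666667]
95
yaw deg -2.567779643102612
[-0.1176 -0.1176 -0.1176 -0.1176 -0.1175 -0.1175 -0.1086 -0.1086 -0.1086
 -0.1086 -0.1085 -0.1085 -0.1085 -0.1084] [0.4829 0.483  0.4922 0.5011 0.5012 0.5101 0.5189 0.5191 0.5281 0.537
 0.5371 0.5461]
```

View pics/v6.png

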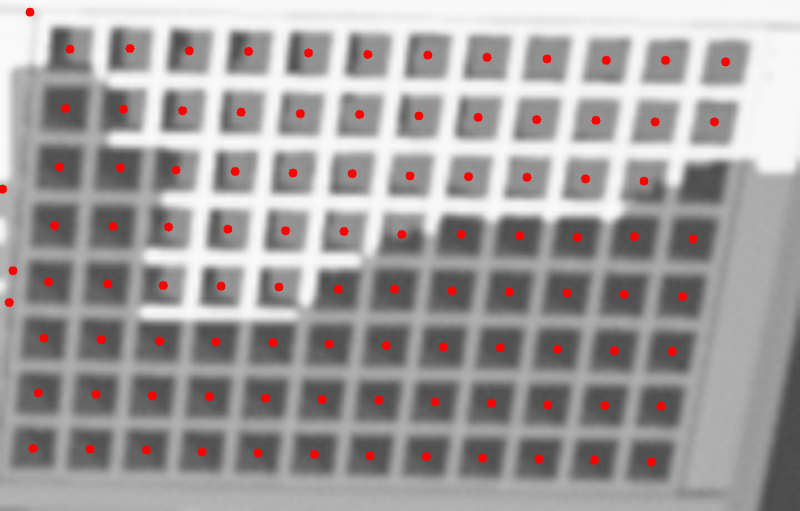

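All 96 wells found, with the pitch coming out at 9.0 mm on z = 0.1. Now the comb's offset in the hand, and the shift to bring it over the column.

```bash
cat >> h.py <<'E'
def combmid(d,p,T):
    H=holes(d,combmask(d,295,182,45,260,105)); H=H[(abs(H[:,0]-316.5)<4)&(H[:,1]>240)]
    P=np.array([plane(d,h[:2],p[2]+.0212) for h in H]); return H,P
def lattice(d,roi,z=.1,vis=None):
    W=wells(d,*roi,z=z,vis=vis); a=W[:,2]*W[:,3]; W=W[(a>.6*np.median(a))&(a<1.6*np.median(a))]
    P=np.array([plane(d,w[:2],z)[:2] for w in W]); ang=[]
    for i in range(len(P)):
        for j in range(len(P)):
            e=P[j]-P[i]; n=np.linalg.norm(e)
            if .007<n<.011 and e[0]>.006: ang.append(np.arctan2(e[1],e[0]))
    th=np.median(ang); c,s=np.cos(th),np.sin(th); return W,P,th,P@np.array([[c,-s],[s,c]])
E
python3 - <<'E'
from h import *; import pickle
d=pickle.load(open("w6.pkl","rb")); p,T=d["p"],d["T"]
H,P=combmid(d,p,T); print(len(H),H[:,:2].round(1).tolist()); m=(P[0]+P[-1])/2; e=P[0]-P[-1]
print("comb mid",m,"pitch",np.linalg.norm(e)/7,"yaw",np.degrees(np.arctan2(e[1],e[0])),"in tool",T.T@(m-p), "tool y yaw",np.degrees(np.arctan2(T[1,1],T[0,1])))
tgt=np.array([.5091,-.1314]); delta=np.array([*(tgt-m[:2]),0]); print("need tool shift",T.T@delta,p)
E
```

```text
13 [[316.4, 252.0], [318.8, 259.9], [316.4, 279.0], [316.2, 289.1], [318.8, 308.1], [316.5, 316.0], [316.3, 329.7], [316.5, 341.0], [316.4, 354.0], [316.1, 365.0], [316.2, 382.0], [316.2, 404.9], [316.1, 426.7]]
comb mid [ 0.4956536  -0.05892355  0.25460424] pitch 0.009256197301332734 yaw -1.462347742325685 in tool [-2.11943685e-02  9.40861591e-04  4.52794030e-05] tool y yaw -1.3133757972611497
need tool shift [-5.82332865e-06  1.51037513e-02  7.21492772e-02] [ 0.49485385 -0.05882908  0.23340424]
```

```bash
cat >> h.py <<'E'
def combmid(d,p,T):
    g=d["color"].astype(int).max(2); m=np.zeros(g.shape,np.uint8); m[245:435,306:327]=(g[245:435,306:327]<75)
    n,l,s,c=cv2.connectedComponentsWithStats(m); H=np.array(sorted([[*c[i],s[i,4]] for i in range(1,n) if 40<s[i,4]<220],key=lambda a:a[1]))
    return H,np.array([plane(d,h[:2],p[2]+.0212) for h in H])
E
python3 - <<'E'
from h import *; import pickle
d=pickle.load(open("w6.pkl","rb")); p,T=d["p"],d["T"]
H,P=combmid(d,p,T); print(len(H),H.round(1).tolist()); m=(P[0]+P[-1])/2; e=P[0]-P[-1]
print("comb mid",m,"pitch",np.linalg.norm(e)/7,"yaw",np.degrees(np.arctan2(e[1],e[0])),"in tool",T.T@(m-p), "tool y yaw",np.degrees(np.arctan2(T[1,1],T[0,1])))
tgt=np.array([.5091,-.1314]); delta=np.array([*(tgt-m[:2]),0]); print("need tool shift",T.T@delta,p)
E
```

```text
8 [[316.1, 257.3, 102.0], [316.2, 284.1, 100.0], [316.1, 310.4, 99.0], [316.4, 335.1, 107.0], [316.3, 359.1, 104.0], [316.2, 382.2, 90.0], [316.3, 404.9, 75.0], [316.2, 426.6, 68.0]]
comb mid [ 0.4948094  -0.05888779  0.25460424] pitch 0.009005747044289832 yaw -1.36752888859771 in tool [-2.11998906e-02  9.60752029e-05  2.88734170e-05] tool y yaw -1.3133757972611497
need tool shift [-3.01225030e-07  1.59485377e-02  7.21656831e-02] [ 0.49485385 -0.05882908  0.23340424]
```

```bash
python3 -m jog '[[[0.03,0.016,0.042,0.022,1],[0.03,0.016,0.042,0.022,1],[0.03,0.016,0.042,0.022,1],[0.03,0.016,0.042,0.022,1],[0.03,0.016,0.042,0.022,1]]]' 40; python3 - <<'E'
from h import *
import pickle
d=shot("wrist","w7"); o,p,T=tool(); d["p"]=p;d["T"]=T; pickle.dump(d,open("w7.pkl","wb")); print(p,T.round(4).tolist())
E
```

```text
t: 7.3
tool_pos: [0.5105, -0.1004, 0.2045]
tool_rot: [1.246, 1.183, -1.235]
contact_force: [-0.2, -0.1, 0.4]
opening: 0.0112
[ 0.5104515  -0.10046235  0.20452847] [[0.0083, 0.999, -0.0437], [0.0009, -0.0437, -0.999], [-1.0, 0.0082, -0.0012]]
```

View pics/w7.png

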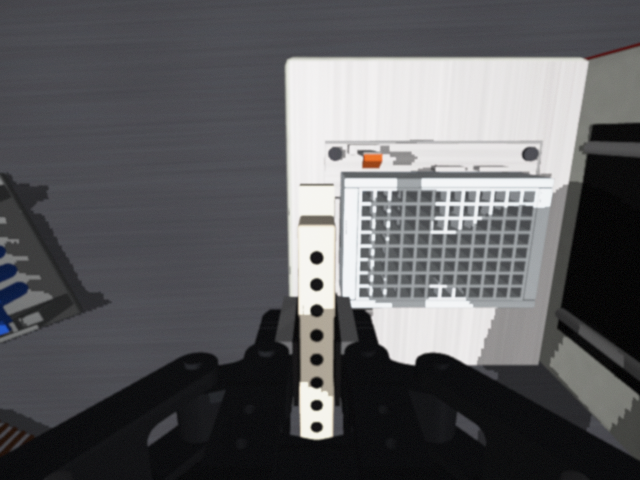

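The end column is now at about (366,245), just right of the held bar, partly lit. Measuring again.

```bash
python3 - <<'E'
from h import *; import pickle
b=pickle.load(open("w7.pkl","rb")); a=pickle.load(open("w6.pkl","rb"))
for d,roi,v in((a,(410,155,180,115),None),(b,(352,183,192,118),"v7")):
    p,T=d["p"],d["T"]
    W,P,th,L=lattice(d,roi,vis=v); print(len(W),np.degrees(th))
    # fit lattice x0+9i, y0-9j : robust offset
    y0=.009*np.angle(np.exp(2j*np.pi*L[:,1]/.009).sum())/(2*np.pi); x0=.009*np.angle(np.exp(2j*np.pi*L[:,0]/.009).sum())/(2*np.pi)
    j=np.round((L[:,1]-y0)/.009); i=np.round((L[:,0]-x0)/.009); u,n=np.unique(j,return_counts=True); jm=u[n>=5].max(); u2,n2=np.unique(i,return_counts=True)
    print(dict(zip(u,n)),dict(zip(u2,n2)))
    iy=u2[n2>=6]; mid=np.array([x0+.009*(iy.min()+iy.max())/2, y0+.009*jm]); c,s=np.cos(th),np.sin(th)
    col=np.array([c*mid[0]-s*mid[1], s*mid[0]+c*mid[1]]); print("column",col)
    H,Q=combmid(d,p,T); print(len(H)); m=(Q[0]+Q[-1])/2; print("comb in tool",T.T@(m-p),"need",T.T@np.array([*(col-m[:2]),0]))
    print("scale", np.polyfit(i[np.isin(j,u[n>=5])],L[np.isin(j,u[n>=5]),0],1)[0],np.polyfit(j[np.isin(j,u[n>=5])],L[np.isin(j,u[n>=5]),1],1)[0])
E
```

```text
95 -2.567779643102612
{np.float64(-23.0): np.int64(7), np.float64(-22.0): np.int64(8), np.float64(-21.0): np.int64(8), np.float64(-20.0): np.int64(8), np.float64(-19.0): np.int64(8), np.float64(-18.0): np.int64(8), np.float64(-17.0): np.int64(8), np.float64(-16.0): np.int64(8), np.float64(-15.0): np.int64(8), np.float64(-14.0): np.int64(8), np.float64(-13.0): np.int64(8), np.float64(-12.0): np.int64(8)} {np.float64(54.0): np.int64(12), np.float64(55.0): np.int64(12), np.float64(56.0): np.int64(12), np.float64(57.0): np.int64(12), np.float64(58.0): np.int64(12), np.float64(59.0): np.int64(11), np.float64(60.0): np.int64(12), np.float64(61.0): np.int64(12)}
column [ 0.50922174 -0.131518  ]
8
comb in tool [-2.11998906e-02  9.60752029e-05  2.88734170e-05] need [3.47952078e-07 1.60729516e-02 7.22808658e-02]
scale 0.008998890626133635 0.009004952530420217
94 -2.5749949357152304
{np.float64(-23.0): np.int64(8), np.float64(-22.0): np.int64(8), np.float64(-21.0): np.int64(8), np.float64(-20.0): np.int64(8), np.float64(-19.0): np.int64(8), np.float64(-18.0): np.int64(8), np.float64(-17.0): np.int64(8), np.float64(-16.0): np.int64(8), np.float64(-15.0): np.int64(8), np.float64(-14.0): np.int64(8), np.float64(-13.0): np.int64(7), np.float64(-12.0): np.int64(7)} {np.float64(54.0): np.int64(10), np.float64(55.0): np.int64(12), np.float64(56.0): np.int64(12), np.float64(57.0): np.int64(12), np.float64(58.0): np.int64(12), np.float64(59.0): np.int64(12), np.float64(60.0): np.int64(12), np.float64(61.0): np.int64(12)}
column [ 0.50930456 -0.13151199]
8
comb in tool [-2.12000410e-02  8.36352835e-05 -3.52840982e-06] need [-3.51272207e-05  3.01622578e-04  3.10479344e-02]
scale 0.009001497886589018 0.009004513470232092
```

View pics/v7.png

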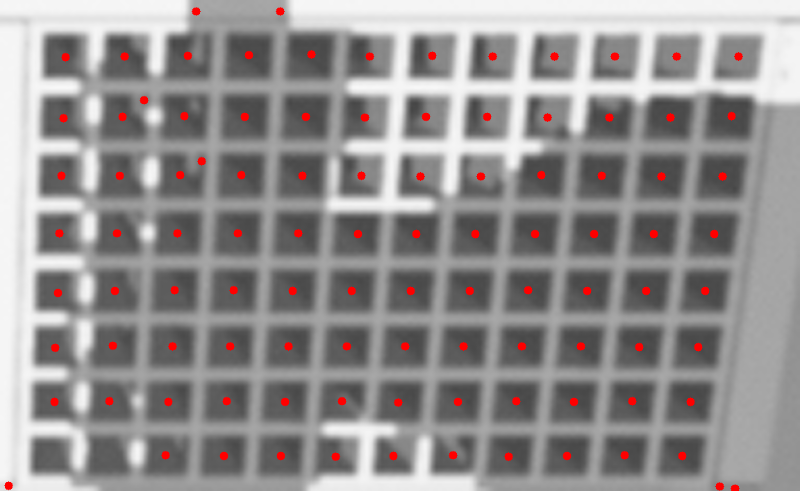

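Both views agree within 0.1 mm: column (0.5093, -0.1315), plate height consistent. Move above it, tips about 13 mm above the plate.

```bash
python3 -m jog '[[[0,0,0.031,0,1],[0.02,0,0.031,0,1],[0.04,0,0.031,0,1],[0.054,0,0.031,0,1],[0.054,0,0.031,0,1],[0.054,0,0.031,0,1],[0.054,0,0.031,0,1]]]' 40; python3 - <<'E'
from h import *
import pickle
d=shot("wrist","w8"); o,p,T=tool(); d["p"]=p;d["T"]=T; pickle.dump(d,open("w8.pkl","wb")); print(p,T.round(4).tolist(),o["contact_force"])
H,Q=combmid(d,p,T); m=(Q[0]+Q[-1])/2; print("comb in tool",T.T@(m-p),"need",T.T@np.array([.5093-m[0],-.1315-m[1],0]))
s=shot("scene"); crop(s,"s8",150,230,160,170,4)
E
```

```text
t: 8.05
tool_pos: [0.5104, -0.1315, 0.1519]
tool_rot: [1.246, 1.181, -1.233]
contact_force: [0.1, 1.1, -0.1]
opening: 0.0109
[ 0.51038433 -0.13155218  0.1519775 ] [[0.0105, 0.999, -0.0434], [-0.0001, -0.0434, -0.9991], [-0.9999, 0.0105, -0.0004]] [-0.63268782 -0.50498436 -0.00198274]
comb in tool [-2.12005644e-02  5.89511804e-05  2.85909690e-05] need [-9.67626274e-06 -9.21514060e-04 -4.15160726e-05]
```

View pics/w8.png

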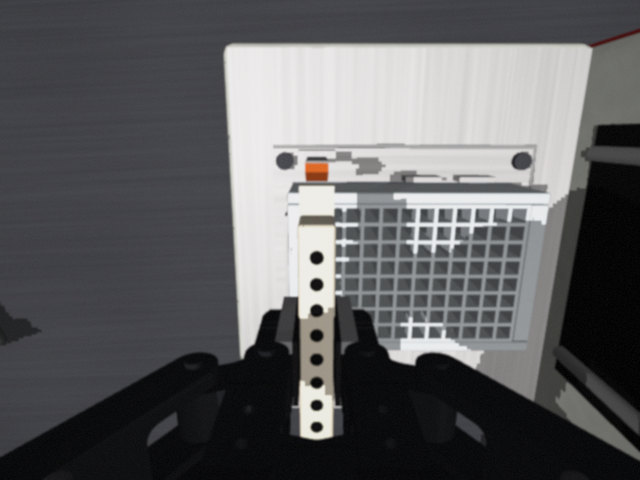

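View pics/s8.png

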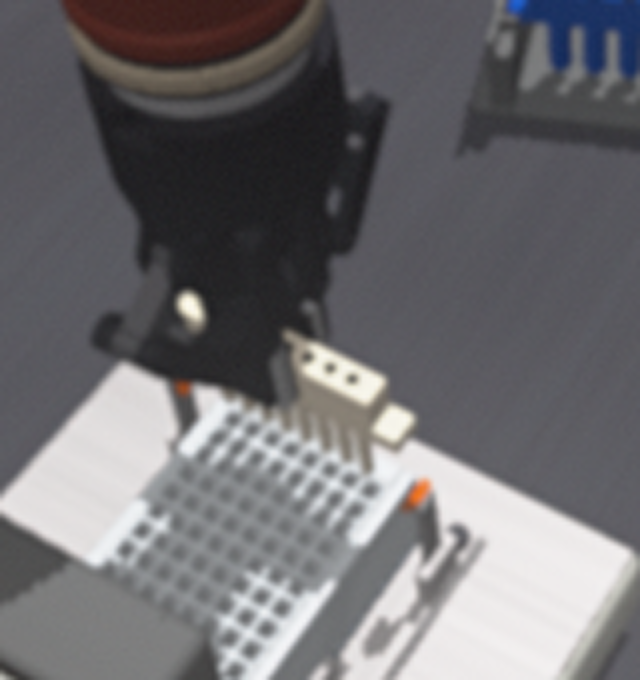

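Held bar at (316,310) lines up with the catch at (316,171). I'll re-measure the lattice from this closer view.

```bash
python3 - <<'E'
from h import *; import pickle
d=pickle.load(open("w8.pkl","rb"))
W,P,th,L=lattice(d,(338,203,195,140),vis="v8"); print(len(W),np.degrees(th))
c,s=np.cos(th),np.sin(th)
col=np.array([.5093,-.1315]); l=np.array([c*col[0]+s*col[1],-s*col[0]+c*col[1]])
i=np.round((L-l)/.009+[.5,0])-[.5,0]; r=L-l-i*.009
print("median residual x,y mm",1e3*np.median(r,0), 1e3*r.std(0))
for k in np.unique(i[:,1]): 
    q=i[:,1]==k; print(k,q.sum(),1e3*np.median(r[q],0).round(5),np.unique(i[q,0]))
E
```

```text
75 -2.5153964981636343
median residual x,y mm [0.0162497 0.0273629] [0.07960839 0.09111954]
-11.0 8 [-0.02  0.03] [-3.5 -2.5 -1.5 -0.5  0.5  1.5  2.5  3.5]
-10.0 8 [-0.05  0.02] [-3.5 -2.5 -1.5 -0.5  0.5  1.5  2.5  3.5]
-9.0 8 [-0.03  0.05] [-3.5 -2.5 -1.5 -0.5  0.5  1.5  2.5  3.5]
-8.0 8 [-0.02  0.04] [-3.5 -2.5 -1.5 -0.5  0.5  1.5  2.5  3.5]
-7.0 8 [0.01 0.05] [-3.5 -2.5 -1.5 -0.5  0.5  1.5  2.5  3.5]
-6.0 8 [-0.    0.03] [-3.5 -2.5 -1.5 -0.5  0.5  1.5  2.5  3.5]
-5.0 8 [0.07 0.01] [-3.5 -2.5 -1.5 -0.5  0.5  1.5  2.5  3.5]
-4.0 8 [ 0.1  -0.03] [-3.5 -2.5 -1.5 -0.5  0.5  1.5  2.5  3.5]
-3.0 6 [ 0.11 -0.04] [-1.5 -0.5  0.5  1.5  2.5  3.5]
-2.0 5 [0.11 0.12] [-0.5  0.5  1.5  2.5  3.5]
```

View pics/v8.png

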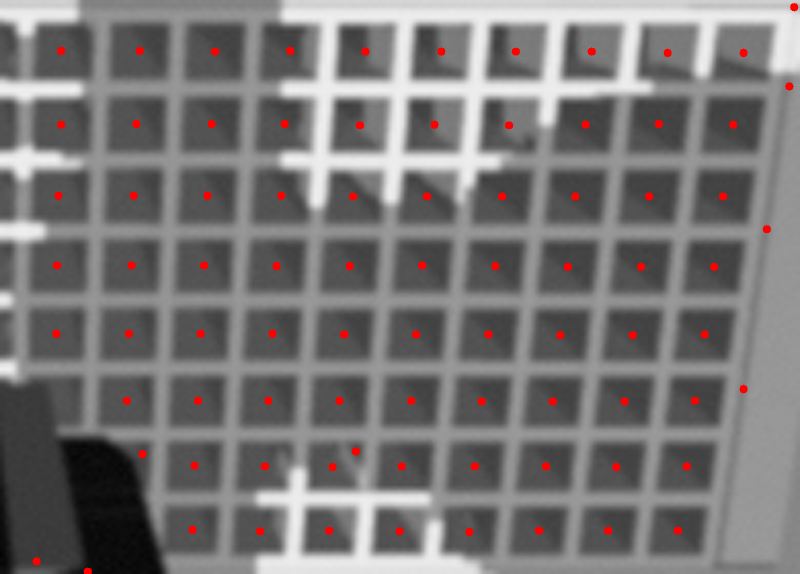

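```bash
python3 -m jog '[[[0,-0.001,0,0,1],[0.006,-0.001,0,0,1],[0.01,-0.001,0,0,1],[0.012,-0.001,0,0,1],[0.012,-0.001,0,0,1],[0.012,-0.001,0,0,1]]]' 40; python3 - <<'E'
from h import *
import pickle
d=shot("wrist","w9"); o,p,T=tool(); print(p,T[:,0].round(4).tolist(),o["contact_force"])
H,Q=combmid(d,p,T); m=(Q[0]+Q[-1])/2; print("need",T.T@np.array([.5093-m[0],-.1315-m[1],0]))
E
```

```text
t: 8.75
tool_pos: [0.5094, -0.1315, 0.1397]
tool_rot: [1.246, 1.181, -1.234]
contact_force: [0.6, 0.3, 0.2]
opening: 0.0111
[ 0.50946628 -0.13153604  0.13986347] [0.0104, 0.0, -0.9999] [ 0.08096855  0.65269769 -0.63093104]
need [-1.24406878e-07 -1.62851437e-05 -9.85621945e-05]
```

Aligned to 0.1 mm. Now feeling downward in small steps.

```bash
python3 -m jog '[[[0.001,0,0,0,1],[0.002,0,0,0,1],[0.003,0,0,0,1],[0.004,0,0,0,1],[0.005,0,0,0,1],[0.006,0,0,0,1],[0.006,0,0,0,1],[0.006,0,0,0,1]]]' 40; python3 - <<'E'
from h import *
o,p,T=tool(); print(p,T[:,0].round(4).tolist(),o["contact_force"],o["wrist_torque"])
E
```

```text
t: 9.6
tool_pos: [0.5095, -0.1315, 0.1338]
tool_rot: [1.246, 1.181, -1.233]
contact_force: [-0.1, 0.3, -1.1]
opening: 0.0108
[ 0.5095106  -0.13150553  0.1338137 ] [0.0103, 0.0001, -0.9999] [-0.10957774  0.25066338 -1.08018981] [-0.06411041 -0.0172801  -0.03056321]
```

```bash
python3 -m jog '[[[0.001,0,0,0,1],[0.002,0,0,0,1],[0.003,0,0,0,1],[0.004,0,0,0,1],[0.005,0,0,0,1],[0.006,0,0,0,1],[0.007,0,0,0,1],[0.007,0,0,0,1],[0.007,0,0,0,1]]]' 40; python3 - <<'E'
from h import *
o,p,T=tool(); print(p,T[:,0].round(4).tolist(),o["contact_force"],o["wrist_torque"])
d=shot("wrist","w10"); H,Q=combmid(d,p,T); m=(Q[0]+Q[-1])/2; print("comb in tool",T.T@(m-p),"need",T.T@np.array([.5093-m[0],-.1315-m[1],0]))
s=shot("scene"); crop(s,"s10",150,230,160,150,5)
E
```

```text
t: 10.5
tool_pos: [0.5096, -0.1315, 0.1268]
tool_rot: [1.246, 1.181, -1.233]
contact_force: [0.6, 0.1, -0.1]
opening: 0.0112
[ 0.50958217 -0.13152708  0.12680889] [0.0103, 0.0, -0.9999] [ 0.60861727  0.12400522 -0.14218509] [-0.01273912  0.0260476   0.00214867]
comb in tool [-2.12004697e-02  6.72095100e-05  8.47173475e-05] need [-1.30880210e-06 -1.32870381e-04 -1.09900829e-04]
```

View pics/s10.png

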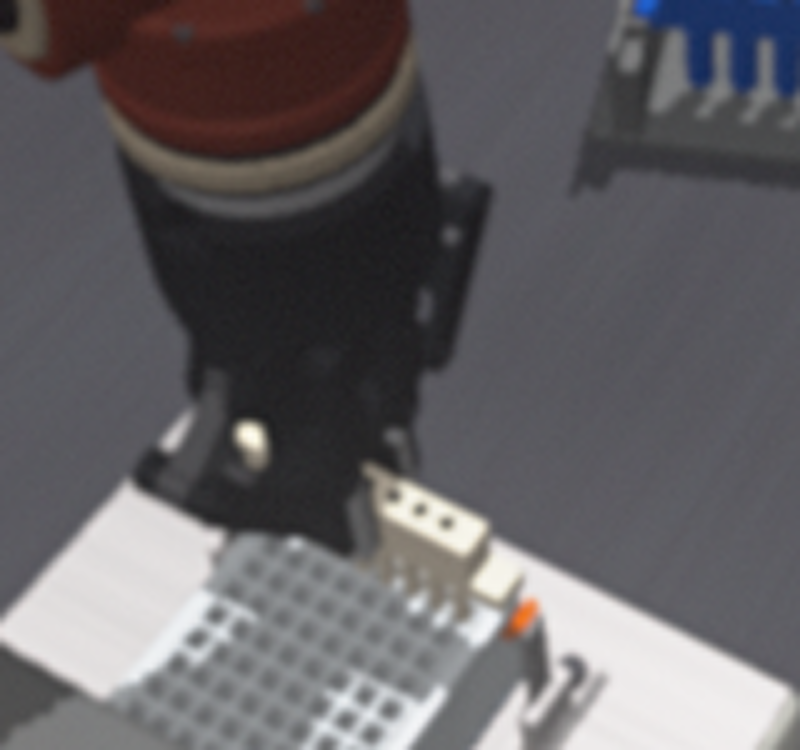

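The sleeves are about 10 mm into the wells with no measurable force, and the comb hasn't shifted in the grip. Continuing down to the catches.

```bash
python3 -m jog '[[[0.001,-0.0002,0,0,1],[0.002,-0.0002,0,0,1],[0.003,-0.0002,0,0,1],[0.004,-0.0002,0,0,1],[0.005,-0.0002,0,0,1],[0.006,-0.0002,0,0,1],[0.007,-0.0002,0,0,1],[0.008,-0.0002,0,0,1],[0.009,-0.0003,0,0,1],[0.010,-0.0003,0,0,1],[0.010,-0.0003,0,0,1]]]' 40; python3 - <<'E'
from h import *
o,p,T=tool(); print(p,T[:,0].round(4).tolist(),o["contact_force"],o["wrist_torque"])
E
```

```text
t: 11.7
tool_pos: [0.5098, -0.1317, 0.1175]
tool_rot: [1.246, 1.18, -1.233]
contact_force: [-0.4, 0.8, 2.6]
opening: 0.0109
[ 0.50982424 -0.13169641  0.11746945] [0.0113, -0.0004, -0.9999] [-0.43926049  0.82323757  2.5890789 ] [ 0.09079791  0.0491204  -0.03765108]
```

```bash
python3 -m jog '[[[0.001,-0.0004,0,0,1],[0.002,-0.0004,0,0,1],[0.003,-0.0004,0,0,1],[0.004,-0.0004,-0.0001,0,1],[0.005,-0.0005,-0.0001,0,1],[0.006,-0.0005,-0.0001,0,1],[0.006,-0.0005,-0.0001,0,1]]]' 40; python3 - <<'E'
from h import *
o,p,T=tool(); print(p,T[:,0].round(4).tolist(),o["contact_force"],o["wrist_torque"])
d=shot("wrist","w11"); H,Q=combmid(d,p,T); m=(Q[0]+Q[-1])/2; print("comb in tool",T.T@(m-p),"need",T.T@np.array([.5093-m[0],-.1315-m[1],0]),H[[0,-1],:2])
E
```

```text
t: 12.4
tool_pos: [0.5103, -0.1321, 0.1129]
tool_rot: [1.246, 1.177, -1.232]
contact_force: [-0.4, -0.1, 7.5]
opening: 0.0107
[ 0.51029806 -0.132066    0.11291563] [0.0134, -0.0016, -0.9999] [-0.35039037 -0.06725044  7.53289092] [0.02378409 0.1470136  0.00168061]
comb in tool [-2.12009458e-02  6.53224220e-05  1.16026757e-04] need [-1.14315246e-05 -8.00597027e-04 -6.16924629e-04] [[316.36842105 257.40350877]
 [316.26315789 426.78947368]]
```

View pics/w11.png

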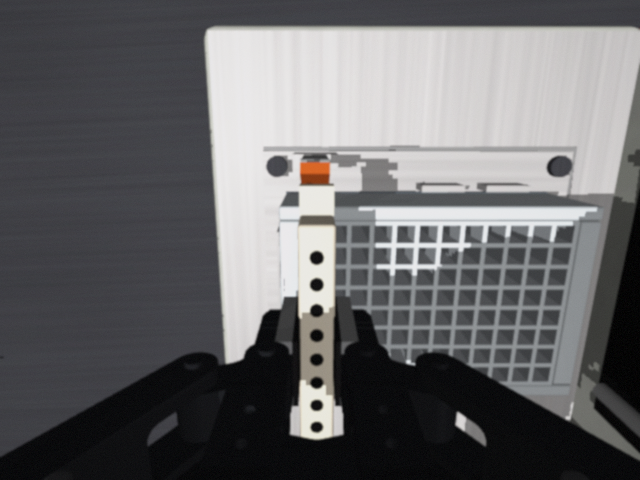

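Catch load is about 7.5 N, as expected, and the arm yields sideways a little under it. I'll correct for that and keep pressing gently.

```bash
python3 -m jog '[[[0,-0.001,-0.0007,0,1],[0.001,-0.0012,-0.0008,0,1],[0.002,-0.0012,-0.0008,0,1],[0.003,-0.0012,-0.0008,0,1],[0.004,-0.0012,-0.0008,0,1],[0.005,-0.0012,-0.0008,0,1],[0.005,-0.0012,-0.0008,0,1]]]' 40; python3 - <<'E'
from h import *
o,p,T=tool(); print(p,T[:,0].round(4).tolist(),o["contact_force"],o["wrist_torque"])
m=p+T@[-.0212,.0001,.0001]; print("need",T.T@np.array([.5093-m[0],-.1315-m[1],0]))
E
```

```text
t: 13.15
tool_pos: [0.509, -0.1311, 0.1075]
tool_rot: [1.247, 1.178, -1.232]
contact_force: [-0.5, -0.6, 2.6]
opening: 0.0111
[ 0.50902102 -0.13108445  0.10746646] [0.013, -0.0012, -0.9999] [-0.54124884 -0.55647249  2.56604716] [-0.01727481 -0.05171026 -0.05603663]
need [6.36724236e-06 4.72628976e-04 3.17471230e-04]
```

```bash
python3 -m jog '[[[0.001,0.0003,0.0002,0,1],[0.002,0.0003,0.0002,0,1],[0.003,0.0003,0.0002,0,1],[0.004,0.0002,0.0002,0,1],[0.0045,0.0002,0.0002,0,1],[0.0045,0.0002,0.0002,0,1]]]' 40; python3 - <<'E'
from h import *
o,p,T=tool(); print(p,T[:,0].round(4).tolist(),o["contact_force"],o["wrist_torque"])
m=p+T@[-.0212,.0001,.0001]; print("need",T.T@np.array([.5093-m[0],-.1315-m[1],0]))
s=shot("scene"); crop(s,"s12",150,230,160,150,5)
d=shot("wrist","w12"); H,Q=combmid(d,p,T); print(T.T@((Q[0]+Q[-1])/2-p))
E
```

```text
t: 13.75
tool_pos: [0.5088, -0.131, 0.1028]
tool_rot: [1.246, 1.179, -1.233]
contact_force: [-1.5, 1.6, 2.9]
opening: 0.0112
[ 0.50882678 -0.1310461   0.10278526] [0.0117, -0.0007, -0.9999] [-1.52023127  1.56930052  2.89253617] [0.12990677 0.3275802  0.02059013]
need [7.52678101e-06 6.40023141e-04 3.36171895e-04]
[-2.12007546e-02  5.83467386e-05  6.83317877e-05]
```

View pics/s12.png

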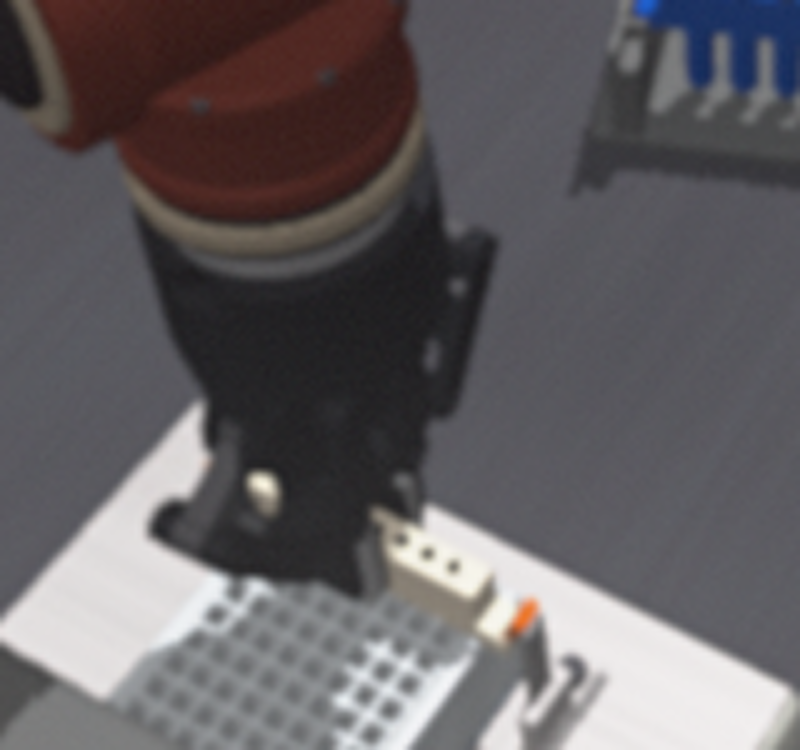

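View pics/w12.png

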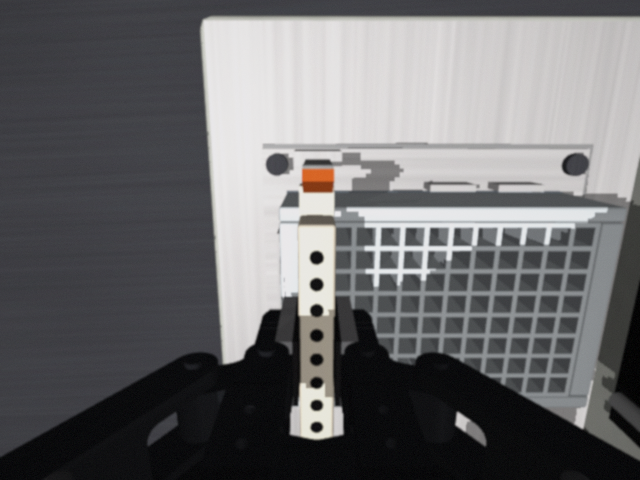

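The far catch at wrist (317,178) now covers the wing, and the comb height is at home. One more gentle press makes sure both ends are down.

```bash
python3 -m jog '[[[0,0.0005,0.0003,0,1],[0.001,0.0005,0.0003,0,1],[0.002,0.0005,0.0003,0,1],[0.0025,0.0005,0.0003,0,1],[0.0025,0.0005,0.0003,0,1],[0.0025,0.0005,0.0003,0,1]]]' 40; python3 - <<'E'
from h import *
o,p,T=tool(); print(p,T[:,0].round(4).tolist(),o["contact_force"],o["wrist_torque"])
m=p+T@[-.0212,.0001,.0001]; print("need",T.T@np.array([.5093-m[0],-.1315-m[1],0]))
E
```

```text
t: 14.45
tool_pos: [0.5093, -0.1313, 0.1026]
tool_rot: [1.246, 1.181, -1.233]
contact_force: [-11.1, 3.7, 15.5]
opening: 0.011
[ 0.50926005 -0.13126677  0.1026231 ] [0.0104, -0.0003, -0.9999] [-11.14285997   3.65086363  15.4954105 ] [ 0.75139016  1.6455865  -0.08073652]
need [1.74970827e-06 1.70551347e-04 1.27133107e-04]
```

It's bottomed: 15 N with no further travel. Relax, then open.

```bash
python3 -m jog '[[[0,0,0,0,1],[0,0,0,0,1],[0,0,0,0,0.3],[0,0,0,0,0.1],[0,0,0,0,0.1],[0,0,0,0,0.1],[0,0,0,0,0.1]]]' 20; python3 - <<'E'
from h import *
o,p,T=tool(); print(p,T[:,0].round(4).tolist(),o["contact_force"],o["wrist_torque"])
shot("wrist","w13")
E
```

```text
t: 15.15
tool_pos: [0.5092, -0.1313, 0.1024]
tool_rot: [1.246, 1.181, -1.233]
contact_force: [0.1, -0.6, -0.6]
opening: 0.0383
[ 0.50920538 -0.13126408  0.10244539] [0.0102, -0.0002, -0.9999] [ 0.07591812 -0.5742775  -0.63919838] [-1.80008683e-02  6.18974724e-02  7.48727847e-05]
```

View pics/w13.png

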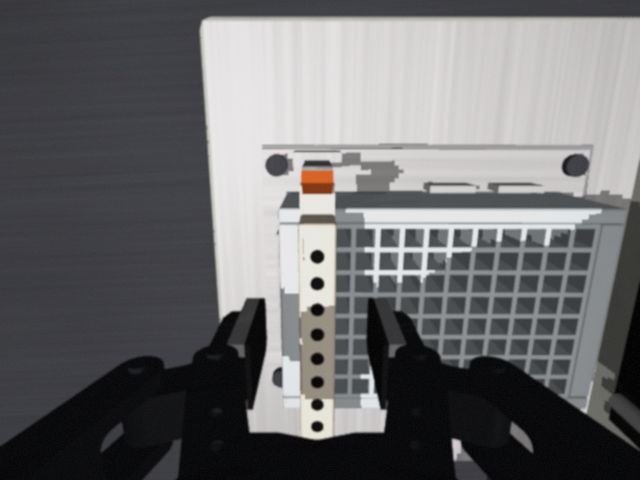

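Released: the comb lies at (317,330), clear of both fingers. I'll back straight up, shift so the near end is visible, and check both catches.

```bash
python3 -m jog '[[[-0.01,0,0,0,0.1],[-0.03,0,0,0,0.1],[-0.06,0,0,0,0.1],[-0.1,0,0,0,0.1],[-0.13,0,0,0,0.1],[-0.13,0,-0.05,0,0.1],[-0.13,0,-0.07,0,0.1],[-0.13,0,-0.07,0,0.1],[-0.13,0,-0.07,0,0.1]]]'; python3 - <<'E'
from h import *; import pickle
o,p,T=tool(); print(p,o["contact_force"])
d=shot("wrist","w14"); pickle.dump(d,open("w14.pkl","wb")); crop(d,"c14",350,90,230,220,3)
s=shot("scene"); crop(s,"s14",150,270,160,150,5); t=shot("top"); crop(t,"t14",430,180,130,140,4)
E
```

```text
t: 16.1
tool_pos: [0.511, -0.0614, 0.233]
tool_rot: [1.245, 1.18, -1.233]
contact_force: [0.6, -0.5, -0.3]
opening: 0.0384
[ 0.51096286 -0.06139329  0.23304797] [ 0.58675408 -0.52626367 -0.26157009]
```

View pics/c14.png

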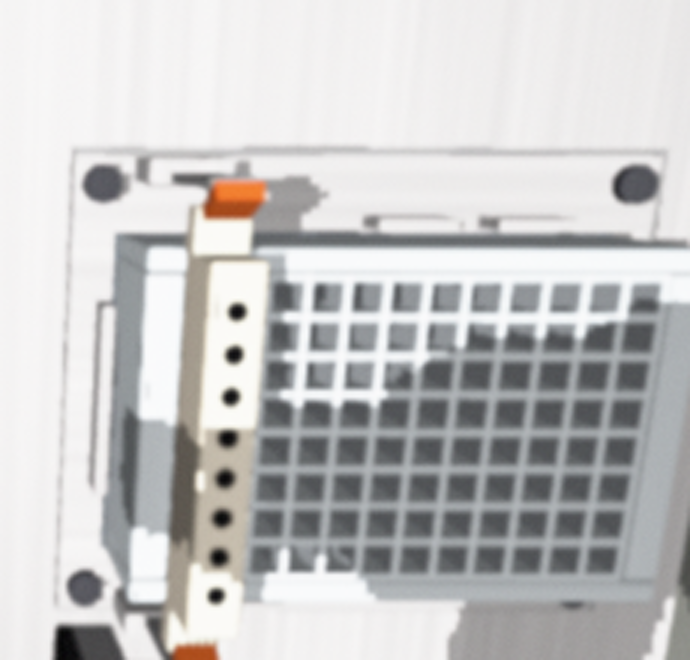

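View pics/s14.png

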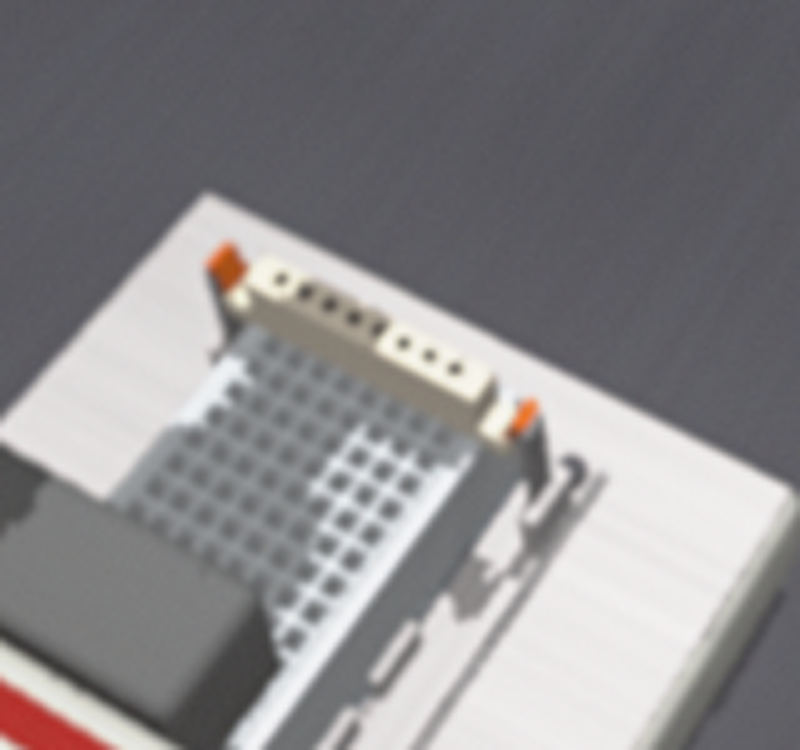

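View pics/w14.png

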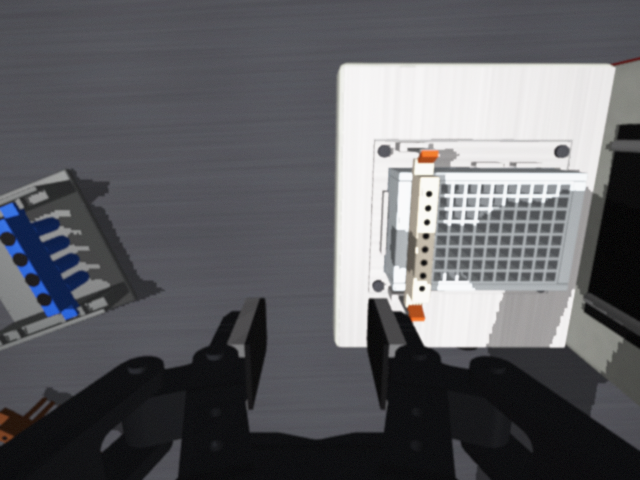

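Both catches lie over the wing ends at wrist (428,156) and (416,313), and 11 open columns remain. As a numeric check, I'll compare catch positions with before and get the bar-top height and level.

```bash
python3 - <<'E'
from h import *; import pickle
for n in ("w6","w14"):
    d=pickle.load(open(n+".pkl","rb")); h=cv2.cvtColor(d["color"],cv2.COLOR_RGB2HSV); m=((h[...,0]<14)&(h[...,1]>150)&(h[...,2]>120)); m[:100]=0; m[330:]=0; m[:,:380]=0;m[:,500:]=0
    C=[(b[2],plane(d,b[2],.121)[:2]) for b in blobs(m,20)]; print(n,[(c[0],c[1].round(4).tolist()) for c in C],"dist",np.linalg.norm(C[0][1]-C[1][1]))
    for c in C:
        b=[x for x in blobs(m,20) if x[2]==c[0]][0][1]; print("edges x", plane(d,(c[0][0],b[1]),.121)[0].round(4), plane(d,(c[0][0],b[1]+b[3]),.121)[0].round(4))
g=d["color"].astype(int).max(2); m=np.zeros(g.shape,np.uint8); m[183:300,412:438]=g[183:300,412:438]<85
H=[b for b in blobs(m,6)]; print(H)
H=np.array(sorted([b[2] for b in H],key=lambda a:a[1]))
if len(H)>=8:
    H=H[:8]
    for z in (.120,.124,.128):
        P=np.array([plane(d,q,z) for q in H]); print(z,np.linalg.norm(P[0]-P[-1])/7,((P[0]+P[-1])/2).round(4),np.linalg.norm(np.diff(P,axis=0),axis=1).round(5))
E
```

```text
w6 [([435.0, 130.8], [0.563, -0.1322]), ([420.8, 297.1], [0.4547, -0.1286])] dist 0.10833714719974007
edges x 0.5663 0.5588
edges x 0.4562 0.4526
w14 [([427.8, 155.9], [0.5636, -0.1326]), ([415.5, 312.9], [0.4587, -0.1273])] dist 0.10504388090105865
edges x 0.5666 0.5599
edges x 0.4638 0.4526
[(np.int32(15), [427, 192, 4, 4], [428.6, 193.6]), (np.int32(15), [426, 206, 4, 4], [427.6, 207.6]), (np.int32(14), [425, 220, 4, 4], [426.5, 221.7]), (np.int32(22), [423, 234, 6, 5], [425.5, 235.7]), (np.int32(23), [422, 247, 6, 5], [424.8, 249.1]), (np.int32(22), [421, 260, 6, 5], [423.5, 262.3]), (np.int32(21), [420, 273, 6, 5], [422.6, 275.2]), (np.int32(11), [420, 287, 4, 3], [421.6, 288.1])]
0.12 0.009130989826227582 [ 0.5082 -0.1326  0.12  ] [0.00896 0.0092  0.00931 0.00908 0.0091  0.00906 0.00922]
0.124 0.008988404737916556 [ 0.5093 -0.1316  0.124 ] [0.00882 0.00905 0.00916 0.00893 0.00896 0.00892 0.00908]
0.128 0.00884581964960553 [ 0.5104 -0.1305  0.128 ] [0.00868 0.00891 0.00901 0.00879 0.00882 0.00877 0.00893]
```

Bar top comes out at z = 0.124 with its middle at (0.5093, -0.1316). Both catches' outer edges are back within 0.3 mm of where they were. Handing in.

```bash
python3 -c "
from station import ctrl; print(ctrl.finish_job())"
```

```text
the job is handed in; nothing more can be done
None
```

The ivory eight-sleeve comb is fully home in the end column with both catches sprung back over its ends. I handed the job in at about 16 s.

- **Insertion:** I found the end column by locating the wells in three wrist views, which agreed to about 0.1 mm. The sleeves went into their wells with no measurable force.
- **Forces:** The highest reading on the way down was 7.5 N at the catches. The final press read about 15 N vertically and about 19 N in all, against the 30 N limit. At the highest catch load the arm drifted about 0.8 mm sideways, and I corrected it.
- **Last checks:**
  - The bar top is at z ≈ 0.124 m, which is home height.
  - The comb's middle is within 0.1 mm of the measured column.
  - The catches' outer edges are within 0.3 mm of where they started, and the pictures show them over the wings.
  - The gripper is clear of everything, and the blue comb is still in its stand.
- **Weaker or disagreeing checks:**
  - I pinned the near catch only by its outer edge, because its colour patch was partly cut off in the earlier view. The catch-to-catch distance from patch centres, 108 mm before and 105 mm after, is unreliable for that reason.
  - The first top-camera estimate of the comb's position was about 3 mm off the wrist camera's. I used the wrist camera.

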